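Take the left-hand spinner nut off a desk fan

ROBOT

A 7-joint arm with a two-finger parallel gripper is mounted at the origin on the work surface. World frame = base frame: x ahead of the robot, y to its left, z up, the work surface at z = 0. Lengths are in m, angles in degrees, forces in N, time in s.
With the tool pointing down it reaches from about 0.35 to 0.775 m from the base axis. Payload 3.1 kg.
Tool frame: the origin (TCP) lies on the centre line of the jaws, within the pads' length; the fingertips stand 17 mm ahead of it and the grasp point (between the pads) lies 2 mm behind it (robot.tip_reach is the distance from the TCP to the fingertips, in m); z points along the fingers, y is the direction in which the jaws open and shut (so a half turn about z gives the same grasp; the last joint's range is limited). The gripper opens to 85 mm and grips with 20 to 120 N. Pads are 22 mm wide; open, the fingers measure 114 mm over their backs; the gripper's body (76 mm by 85 mm) begins 54 mm behind the grasp point. The pads swing forward as they close: fully open they stand 13 mm farther back than shut.
Start: joints at [66.996, 17.813, 0.802, 86.603, -0.252, 75.585, -1.558], TCP at [0.194, -0.515, 0.248] pointing down, gripper open.
Joint ranges: [-154.91, 154.91], [-16.99, 109.72], [-72.82, 74.43], [7.12, 147.25], [-82.49, 262.49], [11.32, 116.49], [-174.64, 174.64]. Speed limits (degrees/s): [159.86, 159.86, 180, 180, 180, 180, 180].

INTERFACE

Orientations are given as [roll, pitch, yaw] about the fixed x, y, z axes, in that order (R = Rz(yaw) Ry(pitch) Rx(roll)).
In Python, from station import robot, fingers, vision, workorder, recognise gives the robot as it stands. Calls block until the motion is done:
- robot.move_to(position, orientation): joint-space move of the TCP to a pose.
- robot.line_to(position, orientation=None, velocity=0.15, f_stop=None): straight line of the TCP; orientation=None keeps the orientation; velocity is the mean speed in m/s. With f_stop (N) it stops when the force on the tool has changed by that much, and returns True; else False.
- robot.move_j(angles): joint-space move.
- fingers.gripper_to(opening, force=None): opening from 0.0 (shut) to 1.0 (fully open); force is the grip in N (None keeps the last); returns when the fingers have stopped.
- robot.pause(seconds).
- robot.inverse_kinematics(position, orientation): joint angles nearest the present ones, or None.
- vision.grab_frame(name): name is "side" or "top" or "wrist"; returns the picture (420x560x3 uint8, red, green, blue); there is no depth.
- vision.calibration(name): a dict with "mtx" (3x3 intrinsics, pixels), "k1" (the pictures are not rectified: a ray, as slopes to the right and down, at radius r is drawn at 1 + k1 r^2 times it, then the intrinsics apply), "extrinsics" (4x4, takes a point from world to camera coordinates); the wrist camera has in their place "T_tool_cam" (4x4, takes a point from camera to tool coordinates, whose origin is the TCP and whose axes are the flange's). Camera axes: x right, y up, looking along -z (the intrinsics and any distortion apply to the point x, -y, -z); pixel columns grow to the right and rows downward; lengths in m; the calibration is good to about 2 mm. A picture is of the moment at which its call begins: read the wrist's pose just before it. calibration takes no time and is no camera call.
A pose or a line that the arm cannot do raises robot.PlanningError and nothing moves.
- workorder.close_job(): hands the job in, once; it reports no verdict.
Trained networks look in the newest picture that a camera, given by its name, has taken for a name from the list of things; names that differ only in an ending like _2 or _b are one class to them, and where a whole thing is asked for, a point or a joint stands for the part that bears it (a point fixed in the world has none). Each returns a list of dicts, best first, with "p" (0 to 1); they miss things now and then, are a little off and sometimes report something else, mostly with a low value. They report only what shows in the picture. A call takes as long as a camera call.
- recognise(label, camera): "rect" ([centre column, centre row, width, height] in pixels, round what is visible of it).
Readings, each from a call of its own:
- robot.current_time_s(): time.
- robot.current_joint_positions(): joint angles.
- robot.current_dq(): joint speeds.
- robot.current_joint_torque(): joint torques, N m.
- robot.current_tool_pos(): TCP position.
- robot.current_eef_rot(): TCP orientation.
- robot.current_contact_force(): force on the tool from outside, world axes, zero at the start.
- robot.current_torque(): the same for the moment, N m.
- robot.current_finger_gap(): opening from 0.0 (shut) to 1.0 (fully open).
Only numpy, scipy, OpenCV 4.12 (cv2) and the standard library are available. Lean on these libraries where they do the work, as an engineer would, in place of code of your own. Each camera call takes 0.05 s, during which the arm holds its last target.

TASK

The little desk fan on the desk is being stripped for cleaning: its head faces the ceiling and its shaft is locked. Unscrew the hexagonal nut that holds the blades (it has a left-hand thread, so it comes undone clockwise seen from above), letting it climb by itself and never forcing, pulling or pressing it hard against the fan. Once it is free, lift it off, set it down gently, open end down, in the large empty bay of the grey parts tray, and leave everything else where it is.

Things in the scene. Friction and masses are not known exactly. Their poses are not given: they have to be found in the camera images.
- fan: Small white desk fan standing on a round base, blades facing straight up, front guard removed; fixed to the desk, blades and shaft locked. Origin: centre of the base's underside on the desk; z up along its vertical axis; its yaw has no use. Rear guard rim 172 mm across, top 107 mm above the desk; blades reach 77 mm from the axis, tops at 113 mm.
- hub (a point): Centre of the flat top of the fan's grey hub (52 mm across), 118 mm above the desk. A threaded steel shaft stands 29 mm up from here inside the nut. Between hub and nut lies a springy steel washer 38 mm across, which pushes the nut up with up to about 4 N.
- nut: Grey plastic hexagonal nut on the fan's shaft, 40 mm across flats, 46 mm across corners, flats 32 mm high, low dome on top, 40 mm high overall, about 60 g, bore open below. Origin: centre of its open lower end; z up to the dome; its flats face its x axis and every 60 degrees from it. Its lower end starts about 5 to 10 mm above the hub; let go between grasps, it stays, bar settling 1 or 2 mm.
- nut_grip (a point): On the nut's axis, 24 mm above its lower end: a good height to grip the flats. Left-hand, steep thread: turned clockwise seen from above the nut climbs several mm per quarter turn, an amount to be felt; 1.5 mm vertical play (more at the very start), 0.7 mm sideways. It is free after a third to just over half a turn: while engaged, a light pull is stopped within 5 mm. Over 18 N against the fan harms it.
- tray: Grey plastic parts tray, 140 mm (its x) by 210 mm (its y), floor 3 mm thick, walls 3 mm thick and 15 mm high, fixed to the desk; a cross wall parallel to its x at y = +40 mm parts a large empty bay (-y end) from a small bay that holds two rubber bits. Origin: centre of the underside.
- bay (a point): Centre of the floor of the tray's large bay (134 mm along the tray's x by 140 mm along its y), 3 mm above the desk; axes as the tray's.
- stick: Black plastic stick 55 x 18 x 9 mm lying on the desk; bystander; origin under its centre.
- cards: Stack of cards 86 x 54 x 22 mm on the desk; bystander; origin under its centre.
- tape: Roll of tape 70 mm across, 24 mm high, lying flat; bystander; origin under its centre.
- driver: Screwdriver 170 mm long lying on the desk; bystander.
- glue: White plastic bottle 42 mm across, 150 mm high, standing; bystander; origin under its centre.
- mug: White mug 80 mm across, 90 mm high; bystander; origin under its centre.
- spacer: Rubber ring 22 mm across, 8 mm high, in the tray's small bay; bystander.
- foot: Rubber plug 16 mm across, 10 mm high, in the tray's small bay; bystander.

How it is judged:
By the outcome, as a careful person would: the job done as asked, in the order asked, and still so for the second after the job is handed in, with the robot touching nothing.
It also fails if it takes over 72 s, if anything falls off the work surface, if the arm or the gripper's body presses on something with over 40 N, if the wrist force passes 120 N, or if a joint passes its speed limit or range.

## Working session

There is one attempt and no reset: what is moved stays moved. The work goes in short steps, each a Python script; the robot and the scene stay as the last script left them, time stands still between calls to the robot, and variables do not carry over. Pictures are saved under pics/ and viewed, and the job is handed in when it is done.

```bash
ls; mkdir -p pics; python3 - <<'E'
from station import robot, fingers, vision, workorder, recognise
import cv2
print(robot.current_time_s(), robot.current_tool_pos(), robot.current_eef_rot(), robot.current_finger_gap(), robot.current_contact_force())
for c in ["side","top","wrist"]:
    im=vision.grab_frame(c); cv2.imwrite(f"pics/a_{c}.png",im[:,:,::-1])
    cal=vision.calibration(c); print(c,cal)
    for l in ["nut","fan","tray","hub"]:
        try: print(l,[(round(d['p'],2),[round(float(v),1) for v in d['rect']]) for d in recognise(l,c)[:3]])
        except Exception as e: print(l,e)
E
```

```text
pics
0.0 [ 0.19341956 -0.5141198   0.24721181] [-1.79864213e+02  4.78246316e-03  2.06195109e+01] 0.9965009388808977 [-0.16473876 -0.19439644 -0.12515983]
side {'mtx': array([[417.38202074,   0.        , 278.86011219],
       [  0.        , 417.38202074, 210.59241926],
       [  0.        ,   0.        ,   1.        ]]), 'k1': -0.018794898929241362, 'extrinsics': array([[-0.92916549, -0.36966124, -0.00143513,  0.54830452],
       [ 0.17904625, -0.45343309,  0.87312134, -0.18531977],
       [-0.32340986,  0.81101726,  0.48750084, -0.97096294],
       [ 0.        ,  0.        ,  0.        ,  1.        ]])}
nut [(0.68, [332.8, 179.1, 21.3, 23.1])]
fan [(0.57, [332.5, 205.4, 64.2, 56.3]), (0.47, [261.6, 270.7, 98.7, 66.2])]
tray [(0.86, [264.4, 271.8, 90.1, 66.5]), (0.25, [239.1, 208.2, 32.9, 13.5])]
hub [(0.93, [335.2, 207.7, 58.4, 57.0])]
top {'mtx': array([[418.95615181,   0.        , 278.53470736],
       [  0.        , 418.95615181, 210.89089263],
       [  0.        ,   0.        ,   1.        ]]), 'k1': -0.034442753956253847, 'extrinsics': array([[-0.0904706 , -0.99589194,  0.00378
[... 250 characters left out ...]
(0.81, [355.8, 234.1, 71.5, 70.1])]
tray [(0.74, [234.9, 217.8, 83.4, 56.9])]
hub [(0.8, [353.1, 234.2, 71.1, 69.9])]
wrist {'mtx': array([[326.33585838,   0.        , 279.84311873],
       [  0.        , 326.33585838, 207.63145758],
       [  0.        ,   0.        ,   1.        ]]), 'k1': -0.048113603619014324, 'T_tool_cam': array([[ 3.04270184e-04,  9.55258983e-01,  2.95770490e-01,
         7.67336987e-02],
       [ 9.99999930e-01, -3.54565287e-04,  1.16412942e-04,
         6.36648387e-04],
       [ 2.16074457e-04,  2.95770434e-01, -9.55259025e-01,
        -1.26227101e-01],
       [ 0.00000000e+00,  0.00000000e+00,  0.00000000e+00,
         1.00000000e+00]])}
nut []
fan []
tray []
hub []
```

View pics/a_side.png

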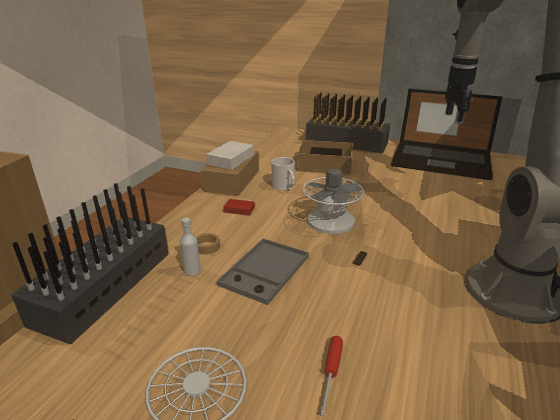

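View pics/a_top.png

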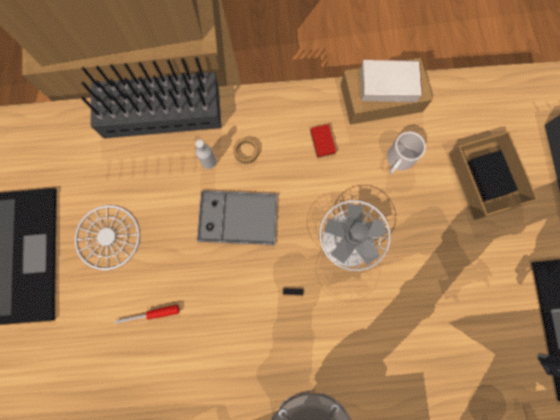

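```bash
cat > h.py <<'E'
from station import robot, fingers, vision, workorder, recognise
import numpy as np, cv2
from scipy.spatial.transform import Rotation as R
from scipy.optimize import least_squares
def T_cam(name):
    """world->cam"""
    c=vision.calibration(name)
    if name!="wrist": return np.array(c["extrinsics"])
    T=np.eye(4);T[:3,:3]=R.from_euler('xyz',robot.current_eef_rot(),degrees=True).as_matrix();T[:3,3]=robot.current_tool_pos()
    return np.linalg.inv(T@c["T_tool_cam"])
def proj(name,P,T=None):
    c=vision.calibration(name);T=T_cam(name) if T is None else T
    p=np.atleast_2d(P)@T[:3,:3].T+T[:3,3]
    s=np.c_[p[:,0],-p[:,1]]/(-p[:,2:]);r2=(s**2).sum(1,keepdims=True)
    s=s*(1+c["k1"]*r2);m=c["mtx"];return np.c_[s[:,0]*m[0,0]+m[0,2],s[:,1]*m[1,1]+m[1,2]]
def at_z(name,uv,z,T=None):
    T=T_cam(name) if T is None else T
    f=lambda x:(proj(name,[[x[0],x[1],z]],T)[0]-uv)
    return least_squares(f,[0.5,0]).x
E
python3 - <<'E'
from h import *
print("top nut z=.155",at_z("top",[359,231.9],.15), "side nut",at_z("side",[332.8,179.1],.145))
print("fan rim top",at_z("top",[355.8,234.1],.1))
print("tray",at_z("top",[234.9,217.8],.008),at_z("side",[264.4,271.8],.008))
for c in ["side","top"]:
    im=cv2.imread(f"pics/a_{c}.png")
    cr=im[170:310,180:400] if c=="top" else im[140:320,190:400]
    cv2.imwrite(f"pics/b_{c}.png",cv2.resize(cr,None,fx=3.3,fy=3.3,interpolation=cv2.INTER_CUBIC))
E
```

```text
top nut z=.155 [ 0.482668   -0.15197048] side nut [ 0.48097002 -0.13334377]
fan rim top [ 0.48457069 -0.15390238]
tray [0.57029807 0.14905096] [0.56460488 0.15971128]
```

The side picture shows the nut on top of the fan at about (333,179) and the tray at (264,270), with the small bay towards the camera. In the top picture the fan is at (355,235) and the tray at (237,217), with its small bay on the left.

View pics/b_side.png

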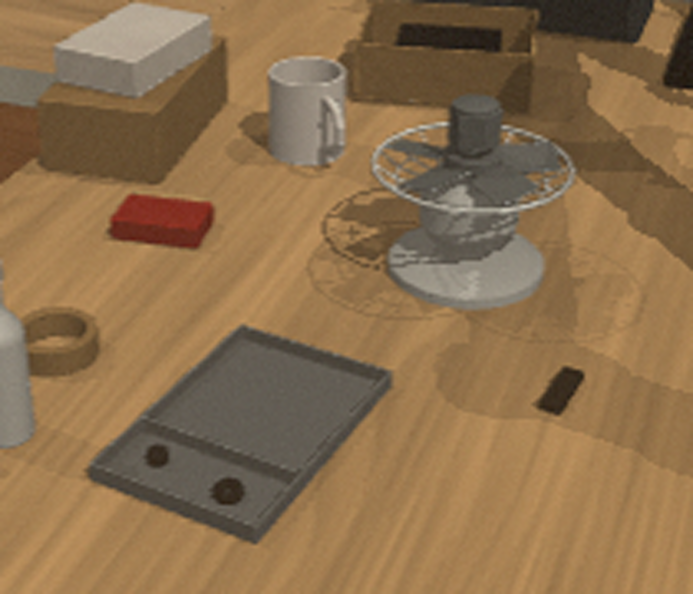

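View pics/b_top.png

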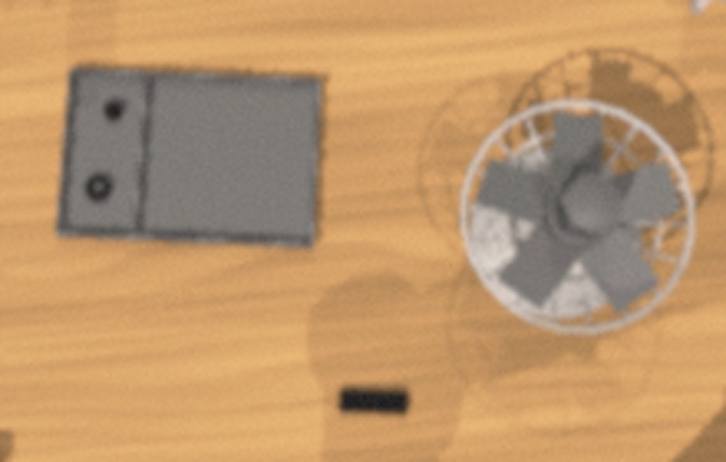

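```bash
python3 - <<'E'
from h import *
print(proj("side",[[.483,-.152,.165],[.483,-.152,.125],[.483,-.152,0.]]),proj("top",[[.483,-.152,.165],[.483,-.152,.125],[.483,-.152,0.]]))
# tilted view of nut
print(robot.inverse_kinematics([.40,-.152,.33],[180,0,0]))
E
```

```text
[[334.29307518 169.89323291]
 [333.41026314 182.80588478]
 [330.81706491 220.57584054]] [[360.23273959 230.79012795]
 [357.01023495 233.31427246]
 [348.37104884 240.0784902 ]]
[ 36.15647258   2.11303113 -18.20611831  94.13100762   0.66385854
  83.86206241 -72.10906657]
```

```bash
python3 - <<'E'
from h import *
for z in (.1475,.3):
  for y in range(-180,181,30):
    q=robot.inverse_kinematics([.483,-.152,z],[180,0,y]); print(z,y,None if q is None else np.round(q,0))
q=robot.inverse_kinematics([.483,-.152,.29],[180,0,20]);
robot.move_to([.483,-.152,.29],[180,0,20])
T=T_cam("wrist"); np.save("T1.npy",T)
im=vision.grab_frame("wrist"); cv2.imwrite("pics/c_wrist.png",im[:,:,::-1])
for l in ["nut","hub","fan"]: print(l,[(round(d['p'],2),np.round(d['rect'],1)) for d in recognise(l,"wrist")[:3]])
print(robot.current_time_s(),robot.current_tool_pos(),robot.current_joint_positions(),robot.current_contact_force())
print(proj("wrist",[[.483,-.152,.165],[.483,-.152,.125]],T))
E
```

```text
0.1475 -180 [ 43.  21. -36. 101.  14.  62.  93.]
0.1475 -150 [ 60.  30. -62. 100.  29.  67. 111.]
0.1475 -120 [ 60.  30. -62. 100.  29.  67. 141.]
0.1475 -90 [  20.   18.   -5.  102.    2.   61. -166.]
0.1475 -60 [  23.   18.  -10.  102.    3.   61. -138.]
0.1475 -30 [  26.   18.  -13.  102.    5.   61. -109.]
0.1475 0 [ 30.  19. -17. 101.   6.  61. -80.]
0.1475 30 [ 32.  19. -21. 101.   8.  61. -51.]
0.1475 60 [ 36.  20. -26. 101.   9.  61. -23.]
0.1475 90 [ 40.  20. -30. 101.  11.  62.   5.]
0.1475 120 [ 42.  21. -34. 101.  13.  62.  34.]
0.1475 150 [ 41.  21. -32. 101.  12.  62.  65.]
0.1475 180 [ 43.  21. -36. 101.  14.  62.  93.]
0.3 -180 [ 44.  14. -35.  87.   8.  82.  98.]
0.3 -150 [ 61.  21. -62.  86.  18.  84. 119.]
0.3 -120 [ 61.  21. -62.  86.  18.  84. 149.]
0.3 -90 [  24.   12.  -10.   87.    2.   81. -166.]
0.3 -60 [  26.   12.  -13.   87.    3.   81. -137.]
0.3 -30 [  28.   12.  -15.   87.    3.   81. -107.]
0.3 0 [ 31.  12. -19.  87.   4.  81. -78.]
0.3 30 [ 32.  12. -20.  87.   4.  81. -48.]
0.3 60 [ 35.  13. -24.  87.   5.  81. -19.]
0.3 90 [ 39.  13. -29.  87.   7.  81.  10.]
0.3 120 [ 42.  14. -32.  87.   7.  82.  39.]
0.3 150 [ 41.  14. -32.  87.   7.  82.  69.]
0.3 180 [ 44.  14. -35.  87.   8.  82.  98.]
nut [(0.95, array([276.6, 199.6,  55. ,  58.7]))]
hub [(0.71, array([278.1, 179. , 178.9, 175.6]))]
fan [(0.76, array([276.1, 178.3, 178.6, 176.7]))]
2.65 [ 0.482656   -0.15317057  0.28981965] [ 30.62905216  12.55827777 -18.30461848  88.24856735   3.99441962
  79.85422264 -58.0968133 ] [-0.20896701 -0.01792462 -0.41083208]
[[277.17040493 205.06289679]
 [277.49468883 192.49998329]]
```

View pics/c_wrist.png

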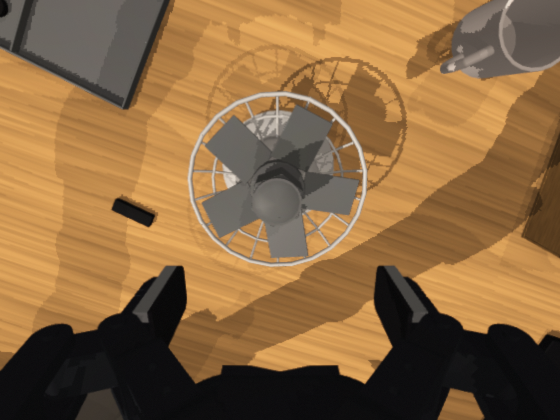

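The wrist picture shows the fan rim around (278,179) and the nut at (277,200). I'll zoom in to get the flats' yaw.

```bash
python3 - <<'E'
from h import *
T=np.load("T1.npy"); im=cv2.imread("pics/c_wrist.png")
cr=im[150:240,225:330]
g=cv2.convertScaleAbs(cr,alpha=1.8,beta=0)
cv2.imwrite("pics/d.png",cv2.resize(g,None,fx=6.5,fy=6.5,interpolation=cv2.INTER_CUBIC))
# rim: fit xy by projecting circle r=.086 z=.107 ; extents observed cols 189..367, rows 93..267
print("rim centre", at_z("wrist",[278,179.5],.105,T))
a=np.linspace(0,2*np.pi,100)
for c in ([.483,-.152],[.4845,-.153],[.4825,-.153]):
    P=proj("wrist",np.c_[c[0]+.086*np.cos(a),c[1]+.086*np.sin(a),0*a+.106],T)
    print(c,P.min(0),P.max(0))
E
```

```text
rim centre [ 0.49050153 -0.14969239]
[0.483, -0.152] [189.56042667  95.0577471 ] [365.68515153 266.89244733]
[0.4845, -0.153] [190.95255959  93.81654445] [367.24938982 265.9800717 ]
[0.4825, -0.153] [190.41182842  95.99494631] [366.40808166 267.58086284]
```

View pics/d.png

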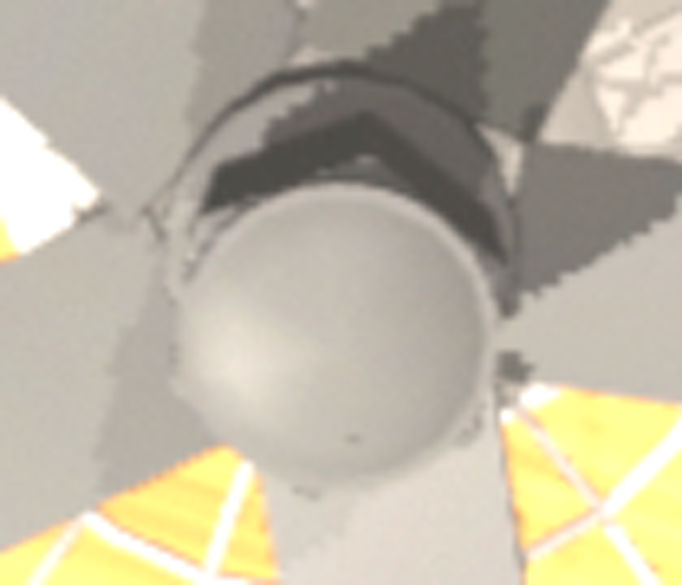

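The flats are in shadow here and only seen steeply, so I'll take an oblique view from the robot's lit side.

```bash
python3 - <<'E'
from h import *
y=np.deg2rad(160); d=np.array([np.cos(y),np.sin(y)])
p=np.array([.483,-.152])+.085*d
robot.move_to([p[0],p[1],.23],[180,0,160])
T=T_cam("wrist"); np.save("T2.npy",T)
im=vision.grab_frame("wrist"); cv2.imwrite("pics/e_wrist.png",im[:,:,::-1])
for l in ["nut"]: print(l,[(round(d['p'],2),np.round(d['rect'],1)) for d in recognise(l,"wrist")[:3]])
print(robot.current_time_s(),robot.current_tool_pos(),np.round(robot.current_joint_positions()))
q=proj("wrist",[[.483,-.152,.165],[.483,-.152,.125]],T);print(q)
c=q.mean(0).astype(int); x0,y0=max(c[0]-60,0),max(c[1]-45,0)
print(x0,y0)
cr=im[y0:y0+90,x0:x0+120,::-1]
cv2.imwrite("pics/e_z.png",cv2.resize(cv2.convertScaleAbs(cr,alpha=1.6),None,fx=6.5,fy=6.5,interpolation=cv2.INTER_CUBIC))
E
```

```text
nut []
4.8417 [ 0.40327486 -0.12296181  0.23008505] [ 46.   5. -33. 106.   3.  70.  82.]
[[279.42746989 341.6479872 ]
 [279.42651201 308.56124123]]
219 280
```

View pics/e_z.png

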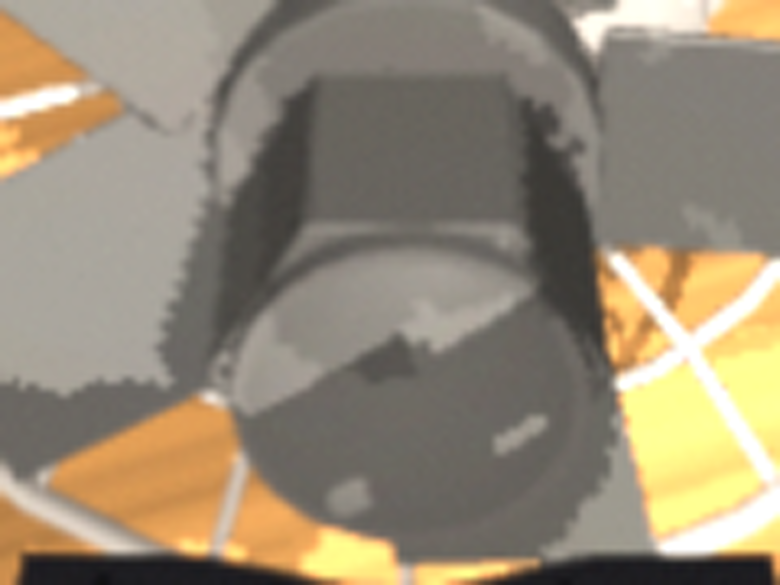

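The picture shows one flat facing the camera almost squarely: lower edge at zoom row 77 (columns 315–505), upper edge at about row 225 (303–525). I'll fit the nut pose to it and use the first view as a check.

```bash
python3 - <<'E'
from h import *
T=np.load("T2.npy");T1=np.load("T1.npy")
Z=np.array([[315,77],[505,77],[303,222],[525,228]])/6.5+[219,280]
def pts(x,off=0):
    cx,cy,z0,psi=x; o=[]
    for z in (0,.032):
        for s in (1,-1):
            a=np.deg2rad(psi+s*30); o.append([cx+.02309*np.cos(a),cy+.02309*np.sin(a),z0+z])
    return np.array(o)
q=proj("wrist",pts([.483,-.152,.125,160]),T); print(q.round(1),Z.round(1))
flip = (q[0,0]>q[1,0])
idx=[1,0,3,2] if flip else [0,1,2,3]
r=least_squares(lambda x:(proj("wrist",pts(x)[idx],T)-Z).ravel(),[.483,-.152,.125,160],x_scale=[.01,.01,.01,10])
print("fit",r.x,r.fun.round(1))
r2=least_squares(lambda x:np.r_[(proj("wrist",pts(x)[idx],T)-Z).ravel(),(x[2]-.1255)/.0015],[.483,-.152,.125,160],x_scale=[.01,.01,.01,10])
print("fit prior",r2.x,r2.fun.round(1))
# dome edges in view1: circle radius ~.0195 at top
for x in (r.x,r2.x):
    print("view1 corners", (proj("wrist",[[x[0]+.02309*np.cos(np.deg2rad(x[3]+30+60*k)),x[1]+.02309*np.sin(np.deg2rad(x[3]+30+60*k)),x[2]] for k in range(6)],T1)-[225,150])*6.5)
    print("side/top", proj("side",[[x[0],x[1],x[2]+.02]]),proj("top",[[x[0],x[1],x[2]+.02]]))
E
```

```text
[[265.1 287.4]
 [293.7 287.4]
 [263.3 311.1]
 [295.6 311.1]] [[267.5 291.8]
 [296.7 291.8]
 [265.6 314.2]
 [299.8 315.1]]
fit [ 4.85745674e-01 -1.50996397e-01  1.26879406e-01  1.58948199e+02] [ 0.4 -1.  -0.1 -0.6  0.7  0.9 -1.   0.5]
fit prior [ 4.86561512e-01 -1.51277856e-01  1.25596632e-01  1.58952164e+02] [ 0.5 -0.9 -0.2 -0.5  0.8  0.9 -1.1  0.4  0.1]
view1 corners [[310.90338019 412.86933091]
 [463.7231274  362.50052977]
 [497.46838323 206.84711231]
 [372.47740718  99.1398085 ]
 [214.60973137 153.38448147]
 [186.85048404 311.35388494]]
side/top [[332.85290755 175.78412065]] [[358.17422135 230.85309104]]
view1 corners [[314.82645596 405.64507821]
 [467.15331827 355.38396046]
 [500.84305382 200.1142782 ]
 [376.33853544  92.69777547]
 [218.99964504 146.80538528]
 [191.24612953 304.37773458]]
side/top [[332.57151699 176.11609887]] [[358.1451316  230.58587863]]
```

```bash
python3 - <<'E'
from h import *
T=np.load("T2.npy");T1=np.load("T1.npy")
# dome rim circle extents: view1 zoom (178..495, 183..490)->centre ; view2 (235..595?, 235..545)
u1=np.array([337,336])/6.5+[225,150]; u2=np.array([412,390])/6.5+[219,280]
for z in (.158,.161): print(z,at_z("wrist",u1,z,T1),at_z("wrist",u2,z,T))
print("corner v1",at_z("wrist",np.array([365,112])/6.5+[225,150],.126,T1))
x=[.4845,-.152];a=np.deg2rad(339-30+60*0)
for s in (-90,-30,30,90): 
  a=np.deg2rad(339+s); print(s,np.array(x)+.02309*np.array([np.cos(a),np.sin(a)]))
for y in range(160,-100,-20):
  q=robot.inverse_kinematics([.4845,-.152,.15],[180,0,y]); print(y,np.round(q))
E
```

```text
0.158 [ 0.48362978 -0.15143536] [ 0.48784435 -0.15144842]
0.161 [ 0.48445952 -0.15116509] [ 0.48550023 -0.15062922]
corner v1 [ 0.50638252 -0.14710421]
-90 [ 0.47622528 -0.17355637]
-30 [ 0.49903101 -0.1699443 ]
30 [ 0.50730572 -0.14838793]
90 [ 0.49277472 -0.13044363]
160 [ 42.  21. -33. 101.  13.  62.  74.]
140 [ 41.  21. -32. 101.  12.  62.  55.]
120 [ 39.  20. -30. 101.  11.  62.  35.]
100 [ 37.  20. -27. 101.  10.  62.  17.]
80 [ 35.  19. -24. 101.   9.  62.  -2.]
60 [ 33.  19. -22. 101.   8.  62. -22.]
40 [ 31.  19. -19. 101.   7.  61. -41.]
20 [ 29.  18. -17. 101.   6.  61. -60.]
0 [ 27.  18. -14. 101.   5.  61. -79.]
-20 [-32.  29.  65. 103. -28.  66. -68.]
-40 [-32.  29.  65. 103. -28.  66. -88.]
-60 [ -32.   29.   65.  103.  -28.   66. -108.]
-80 [ -32.   29.   65.  103.  -28.   66. -128.]
```

Estimates agree: the nut's centre is about (0.4845, -0.1515), lower end about 126 mm, flats at 159° mod 60. That gives jaw yaw 189/129/69/9. I'll start at 189 for the longest clockwise travel and approach carefully.

```bash
cat >> h.py <<'E'
def st(tag=""):
    f=robot.current_contact_force(); m=robot.current_torque()
    print(tag,"t%.2f"%robot.current_time_s(),"p",np.round(np.array(robot.current_tool_pos())*1e3,1),"yaw %.1f"%robot.current_eef_rot()[2],"F",np.round(f,1),"M",np.round(m,2),"gap %.3f"%robot.current_finger_gap(),flush=True)
    return np.array(f)
E
python3 - <<'E'
from h import *
robot.line_to([.43,-.145,.24])
robot.move_to([.4845,-.1515,.22],[180,0,189]); st("above"); print(np.round(robot.current_joint_positions()))
print(robot.line_to([.4845,-.1515,.148],velocity=.08,f_stop=5)); f0=st("down")
for g in (.6,.55,.52,.50,.485,.47):
    fingers.gripper_to(g,force=20); f=st(g)
    if np.linalg.norm(f-f0)>4: break
E
```

```text
above t5.71 p [ 483.3 -150.6  219.5] yaw -171.1 F [-0.3 -0.4  0.4] M [ 0.01  0.05 -0.01] gap 1.005
[ 44.  17. -36.  95.  10.  71. 105.]
False
down t6.76 p [ 485.  -151.6  148.6] yaw -171.0 F [ 0.2 -1.2  0.4] M [-0.01  0.02 -0.04] gap 1.002
0.6 t7.19 p [ 484.6 -151.5  148.1] yaw -171.0 F [-0.6 -0.1 -0. ] M [ 0.01 -0.   -0.03] gap 0.598
0.55 t7.42 p [ 484.5 -151.5  148. ] yaw -171.0 F [-0.7 -0.3 -0.1] M [-0.02 -0.04 -0.05] gap 0.550
0.52 t7.63 p [ 484.5 -151.5  148. ] yaw -171.0 F [-0.3 -0.6 -0. ] M [0.02 0.03 0.01] gap 0.521
0.5 t7.85 p [ 484.5 -151.5  148. ] yaw -171.0 F [-0.4  0.2 -0. ] M [-0.01  0.03 -0.01] gap 0.498
0.485 t8.07 p [ 484.5 -151.4  148. ] yaw -171.0 F [0.2 0.6 0.3] M [0.06 0.02 0.02] gap 0.483
0.47 t8.28 p [ 484.5 -151.2  148. ] yaw -171.0 F [-0.3  0.7  0.4] M [ 0.12  0.06 -0.04] gap 0.471
```

```bash
cat >> h.py <<'E'
def favg(n=6,dt=.02):
    F=[]
    for _ in range(n): F.append(np.r_[robot.current_contact_force(),robot.current_torque()]); robot.pause(dt)
    return np.mean(F,0)
E
python3 - <<'E'
from h import *
for g in (.46,.44): fingers.gripper_to(g,force=20); st(g)
fingers.gripper_to(.40,force=35); st("grip")
t=robot.current_time_s(); print(favg().round(2), robot.current_time_s()-t)
E
```

```text
0.46 t8.50 p [ 484.5 -151.3  148.1] yaw -171.0 F [-0.9  1.   0.3] M [0.24 0.01 0.01] gap 0.468
0.44 t8.72 p [ 484.5 -151.3  148. ] yaw -171.0 F [-1.1  2.3  0.5] M [ 0.25  0.01 -0.  ] gap 0.464
grip t8.93 p [ 484.6 -151.3  148. ] yaw -171.0 F [-0.4  0.6  0.7] M [ 0.28  0.05 -0.01] gap 0.460
[-0.48  1.26  1.32  0.32  0.05 -0.01] 0.10000000000000142
```

```bash
cat > turn.py <<'E'
from h import *
import json,os
def load(): return json.load(open("s.json"))
def save(s): json.dump(s,open("s.json","w"))
def run(n,dth,lead,kz=2e-4,kxy=1e-4,Fmax=9,vel=.05,fz_ref=1.0):
    s=load()
    for i in range(n):
        s["yaw"]-=dth
        s["p"][2]+=lead*dth
        robot.line_to(s["p"],[180,0,s["yaw"]],velocity=vel)
        F=favg(4,.01)
        e=F-np.array(s["f0"])
        fz=e[2]
        s["p"][2]+=float(np.clip(kz*fz,-8e-4,8e-4))
        s["p"][0]+=float(np.clip(kxy*e[0],-3e-4,3e-4)); s["p"][1]+=float(np.clip(kxy*e[1],-3e-4,3e-4))
        print("yaw %.0f"%s["yaw"],"t%.2f"%robot.current_time_s(),"act yaw %.1f"%robot.current_eef_rot()[2],"cmd",np.round(np.array(s["p"])*1e3,2),"z %.2f"%(robot.current_tool_pos()[2]*1e3),"F",F.round(1),flush=True)
        save(s)
        if np.linalg.norm(e[:3])>Fmax: print("STOP force"); break
E
python3 - <<'E'
from turn import *
save(dict(yaw=189.,p=[.4845,-.1515,.148],f0=[0]*6,th0=189.))
run(4,4,.05e-3)
E
```

```text
yaw 185 t9.32 act yaw -174.9 cmd [ 484.5  -151.39  148.37] z 148.15 F [-0.   1.1  0.8  0.3  0.1 -0. ]
yaw 181 t9.60 act yaw -178.9 cmd [ 484.46 -151.31  148.77] z 148.55 F [-0.4  0.8  1.   0.2  0.   0. ]
yaw 177 t9.88 act yaw 177.1 cmd [ 484.43 -151.28  149.06] z 148.95 F [-0.2  0.3  0.4  0.1  0.  -0. ]
yaw 173 t10.17 act yaw 173.1 cmd [ 484.42 -151.3   149.44] z 149.25 F [-0.1 -0.2  0.9  0.   0.  -0. ]
```

```bash
python3 - <<'E'
from turn import *
run(10,4,.06e-3,kz=2.5e-4)
E
```

```text
yaw 169 t10.45 act yaw 169.1 cmd [ 484.37 -151.31  149.76] z 149.62 F [-0.5 -0.1  0.3 -0.  -0.   0. ]
yaw 165 t10.73 act yaw 165.1 cmd [ 484.36 -151.3   149.85] z 149.94 F [-0.1  0.1 -0.6 -0.  -0.  -0. ]
yaw 161 t11.02 act yaw 161.2 cmd [ 484.39 -151.32  150.18] z 150.12 F [ 0.3 -0.3  0.3  0.  -0.   0. ]
yaw 157 t11.30 act yaw 157.2 cmd [ 484.38 -151.27  150.31] z 150.30 F [-0.1  0.5 -0.4 -0.   0.  -0. ]
yaw 153 t11.58 act yaw 153.2 cmd [ 484.38 -151.24  150.33] z 150.50 F [-0.1  0.4 -0.9  0.  -0.   0. ]
yaw 149 t11.87 act yaw 149.2 cmd [ 484.38 -151.21  150.49] z 150.53 F [ 0.   0.2 -0.3 -0.   0.   0. ]
yaw 145 t12.15 act yaw 145.1 cmd [ 484.39 -151.18  150.65] z 150.74 F [ 0.2  0.4 -0.3 -0.  -0.   0. ]
yaw 141 t12.43 act yaw 141.2 cmd [ 484.42 -151.19  150.82] z 150.86 F [ 0.3 -0.2 -0.3  0.   0.  -0. ]
yaw 137 t12.72 act yaw 137.2 cmd [ 484.41 -151.2   150.93] z 151.08 F [-0.1 -0.1 -0.5  0.  -0.   0. ]
yaw 133 t13.00 act yaw 133.2 cmd [ 484.41 -151.22  151.01] z 151.17 F [-0.  -0.2 -0.7  0.   0.  -0. ]
```

```bash
python3 - <<'E'
from turn import *
s=load(); s["f0"]=[0,0,-.4,0,0,0]; save(s)
run(10,4,.05e-3,kz=2.5e-4)
E
```

```text
yaw 129 t13.28 act yaw 129.1 cmd [ 484.39 -151.23  151.4 ] z 151.32 F [-0.2 -0.2  0.4 -0.1 -0.   0. ]
yaw 125 t13.57 act yaw 125.2 cmd [ 484.41 -151.22  151.69] z 151.60 F [ 0.2  0.2 -0.1 -0.   0.   0. ]
yaw 121 t13.85 act yaw 121.1 cmd [ 484.41 -151.24  151.92] z 151.90 F [ 0.1 -0.2 -0.3 -0.1 -0.  -0. ]
yaw 117 t14.13 act yaw 117.1 cmd [ 484.39 -151.28  152.34] z 152.15 F [-0.2 -0.4  0.5 -0.1 -0.   0. ]
yaw 113 t14.42 act yaw 113.2 cmd [ 484.4  -151.35  152.62] z 152.51 F [ 0.1 -0.7 -0.1 -0.1  0.   0. ]
yaw 109 t14.70 act yaw 109.2 cmd [ 484.37 -151.37  152.96] z 152.79 F [-0.3 -0.2  0.2 -0.2  0.1 -0. ]
yaw 105 t14.98 act yaw 105.2 cmd [ 484.32 -151.42  153.32] z 153.13 F [-0.5 -0.5  0.2 -0.2  0.1  0. ]
yaw 101 t15.27 act yaw 101.2 cmd [ 484.27 -151.47  153.58] z 153.42 F [-0.6 -0.5 -0.2 -0.1  0.1  0. ]
yaw 97 t15.55 act yaw 97.2 cmd [ 484.25 -151.55  153.71] z 153.73 F [-0.1 -0.8 -0.7 -0.1  0.1 -0. ]
yaw 93 t15.83 act yaw 93.2 cmd [ 484.21 -151.68  154.03] z 153.89 F [-0.4 -1.3  0.1 -0.2  0.2  0. ]
```

```bash
python3 - <<'E'
from turn import *
run(11,4,.065e-3,kz=2.5e-4,kxy=2e-4)
T=T_cam("wrist")
im=vision.grab_frame("wrist"); cv2.imwrite("pics/f_wrist.png",im[:,:,::-1])
im=vision.grab_frame("side"); cv2.imwrite("pics/f_side.png",cv2.resize(im[120:260,250:450,::-1],None,fx=3.5,fy=3.5))
E
```

```text
yaw 89 t16.12 act yaw 89.2 cmd [ 484.01 -151.84  154.53] z 154.21 F [-1.  -0.8  0.6 -0.1  0.2  0. ]
yaw 85 t16.40 act yaw 85.2 cmd [ 483.91 -151.88  154.87] z 154.71 F [-0.5 -0.2 -0.1 -0.1  0.2 -0. ]
yaw 81 t16.68 act yaw 81.2 cmd [ 483.83 -151.87  155.11] z 155.06 F [-0.4  0.  -0.5  0.   0.1  0. ]
yaw 77 t16.97 act yaw 77.2 cmd [ 483.74 -151.86  155.32] z 155.36 F [-0.5  0.1 -0.6  0.   0.1 -0. ]
yaw 73 t17.25 act yaw 73.2 cmd [ 483.66 -151.85  155.55] z 155.63 F [-0.4  0.1 -0.5  0.   0.1 -0. ]
yaw 69 t17.53 act yaw 69.2 cmd [ 483.53 -151.92  155.72] z 155.87 F [-0.6 -0.3 -0.8  0.   0.  -0. ]
yaw 65 t17.82 act yaw 65.1 cmd [ 483.47 -151.83  156.  ] z 156.02 F [-0.3  0.5 -0.3  0.   0.  -0. ]
yaw 61 t18.10 act yaw 61.2 cmd [ 483.44 -151.75  156.32] z 156.27 F [-0.2  0.4 -0.2 -0.   0.   0. ]
yaw 57 t18.38 act yaw 57.2 cmd [ 483.36 -151.7   156.69] z 156.57 F [-0.4  0.2  0.1  0.   0.   0. ]
yaw 53 t18.67 act yaw 53.2 cmd [ 483.34 -151.66  157.06] z 156.97 F [-0.1  0.2  0.   0.  -0.  -0. ]
yaw 49 t18.95 act yaw 49.2 cmd [ 483.4  -151.68  157.36] z 157.31 F [ 0.3 -0.1 -0.2 -0.   0.   0. ]
```

View pics/f_wrist.png

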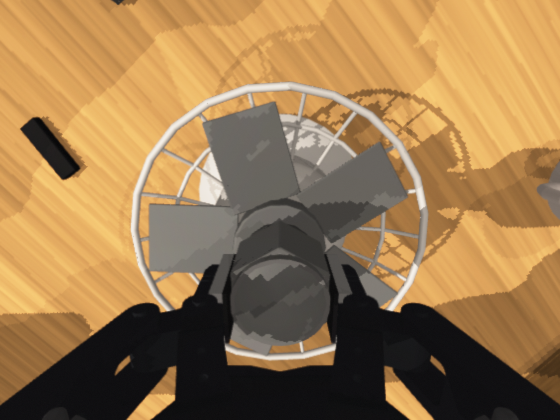

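View pics/f_side.png

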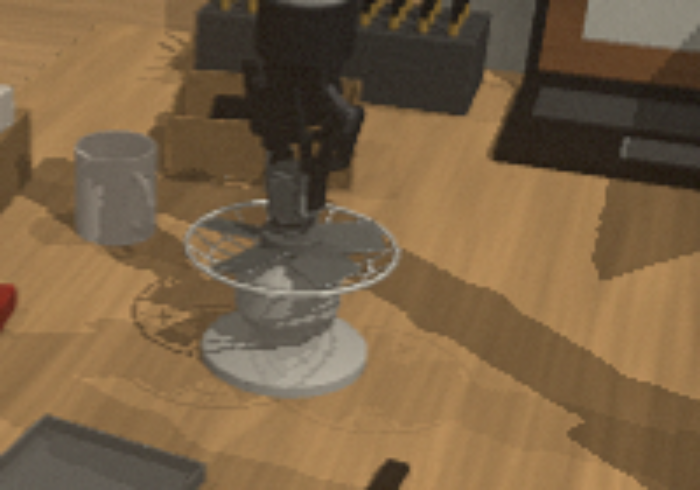

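The nut sits square in the jaws after 140°, a corner facing the camera at (281,232), so it is turning with the gripper. Continuing.

```bash
python3 - <<'E'
from turn import *
run(11,4,.07e-3,kz=2.5e-4,kxy=2e-4)
E
```

```text
yaw 45 t19.33 act yaw 45.1 cmd [ 483.34 -151.69  157.58] z 157.62 F [-0.3 -0.  -0.7 -0.   0.1  0. ]
yaw 41 t19.62 act yaw 41.1 cmd [ 483.3  -151.72  157.87] z 157.85 F [-0.2 -0.1 -0.3  0.   0.1  0. ]
yaw 37 t19.90 act yaw 37.1 cmd [ 483.22 -151.79  158.14] z 158.13 F [-0.4 -0.4 -0.4 -0.   0.1 -0. ]
yaw 33 t20.18 act yaw 33.2 cmd [ 483.08 -151.68  158.36] z 158.40 F [-0.7  0.5 -0.7 -0.   0.1  0. ]
yaw 29 t20.47 act yaw 29.2 cmd [ 483.07 -151.69  158.61] z 158.63 F [-0.1 -0.  -0.5  0.   0.1 -0. ]
yaw 25 t20.75 act yaw 25.2 cmd [ 483.05 -151.68  158.93] z 158.90 F [-0.1  0.1 -0.3  0.   0.1  0. ]
yaw 21 t21.03 act yaw 21.2 cmd [ 482.97 -151.61  159.13] z 159.18 F [-0.4  0.3 -0.7  0.   0.1  0. ]
yaw 17 t21.32 act yaw 17.2 cmd [ 482.84 -151.56  159.37] z 159.40 F [-0.6  0.3 -0.6  0.   0.1 -0. ]
yaw 13 t21.60 act yaw 13.2 cmd [ 482.77 -151.53  159.72] z 159.65 F [-0.4  0.2 -0.1  0.   0.1  0. ]
yaw 9 t21.88 act yaw 9.2 cmd [ 482.73 -151.53  160.08] z 160.00 F [-0.2 -0.  -0.1  0.   0.1 -0. ]
yaw 5 t22.17 act yaw 5.2 cmd [ 482.75 -151.52  160.43] z 160.39 F [ 0.1  0.1 -0.1  0.   0.  -0. ]
```

```bash
python3 - <<'E'
from turn import *
run(4,4,.07e-3,kz=2.5e-4,kxy=2e-4)
s=load(); p=list(s["p"]); z0=p[2]
for k in range(6):
    p[2]+=.0015
    hit=robot.line_to(p,velocity=.02,f_stop=3); F=favg(4,.01); print(hit,"dz %.1f"%((robot.current_tool_pos()[2]-z0)*1e3),F.round(1),robot.current_time_s())
    if hit or F[2]<-3: break
    p[0]+=2e-4*F[0];p[1]+=2e-4*F[1]
s["p"]=[float(v) for v in p]; save(s)
E
```

```text
yaw 1 t22.45 act yaw 1.2 cmd [ 482.76 -151.41  160.71] z 160.71 F [ 0.   0.5 -0.4  0.   0.   0. ]
yaw -3 t22.73 act yaw -2.9 cmd [ 482.79 -151.44  160.85] z 161.02 F [ 0.2 -0.1 -1.   0.   0.   0. ]
yaw -7 t23.02 act yaw -6.9 cmd [ 482.72 -151.48  161.1 ] z 161.14 F [-0.3 -0.2 -0.5  0.   0.   0. ]
yaw -11 t23.30 act yaw -10.9 cmd [ 482.77 -151.49  161.4 ] z 161.38 F [ 0.2 -0.  -0.3 -0.  -0.  -0. ]
False dz 1.6 [-0.5 -0.5 -0.7  0.  -0.   0. ] 23.5833
False dz 3.1 [ 0.1  0.2 -0.9  0.  -0.   0. ] 23.8667
False dz 4.6 [ 0.1  0.2 -0.6  0.   0.   0. ] 24.15
False dz 6.1 [ 0.1  0.2 -0.3 -0.   0.  -0. ] 24.4333
False dz 7.6 [ 0.2 -0.3 -0.5  0.   0.  -0. ] 24.7167
False dz 9.1 [-0.2 -0.2 -0.8 -0.  -0.  -0. ] 25.0
```

The nut rose 9 mm with no resistance, carrying only its own weight, so it is free. I'll lift it clear and measure the tray.

```bash
python3 - <<'E'
from turn import *
s=load();p=s["p"]
print(robot.line_to([p[0],p[1],.19],velocity=.06,f_stop=4),robot.line_to([p[0],p[1],.25],velocity=.12)); st("lift")
im=vision.grab_frame("side"); cv2.imwrite("pics/g_side.png",cv2.resize(im[90:270,240:450,::-1],None,fx=3.5,fy=3.5))
Z=np.array([[70,68],[322,77],[312,245],[60,233]])/3.3+[180,170]
W=np.array([at_z("top",z,.015) for z in Z]); print(W,W.mean(0))
print("sizes",[np.linalg.norm(W[i]-W[(i+1)%4]) for i in range(4)])
S=np.array([[245,326],[390,375],[255,540],[90,468]])/3.3+[190,140]
V=np.array([at_z("side",z,.015) for z in S]);print(V,V.mean(0),[np.linalg.norm(V[i]-V[(i+1)%4]) for i in range(4)])
E
```

```text
False False
lift t26.12 p [ 482.2 -151.4  249.2] yaw -11.0 F [ 0.3  1.1 -1.6] M [-0.01  0.05 -0.02] gap 0.459
[[0.65267073 0.23501025]
 [0.62626462 0.02768395]
 [0.48797804 0.04828918]
 [0.5159348  0.25051149]] [0.57071205 0.14037372]
sizes [np.float64(0.2090011333858482), np.float64(0.13981328243109115), np.float64(0.20414563654064521), np.float64(0.1376117778929924)]
[[0.61936649 0.03405959]
 [0.48622201 0.05671924]
 [0.51009796 0.26945619]
 [0.64822243 0.24368304]] [0.56597722 0.15097952] [np.float64(0.13505892147205878), np.float64(0.2140725830662251), np.float64(0.14050844888341182), np.float64(0.21160022660152925)]
```

View pics/g_side.png

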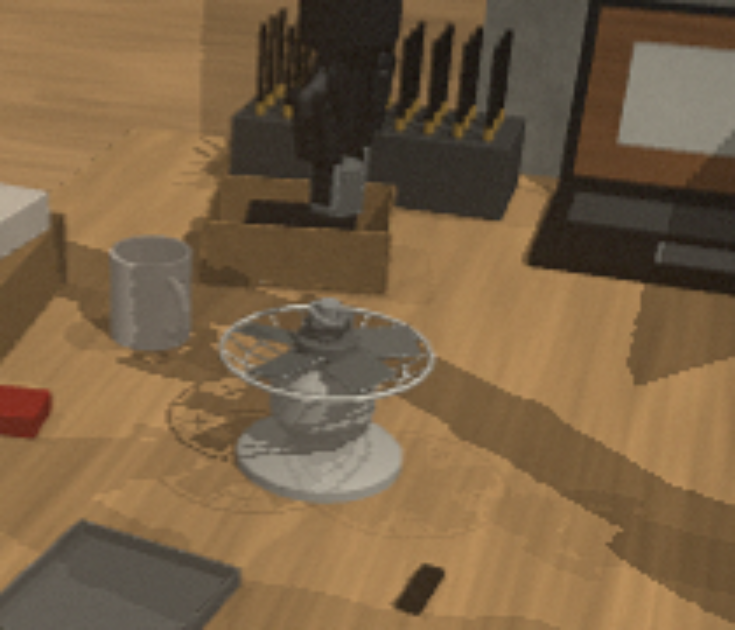

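The picture shows the nut hanging in the jaws at (345,185), well above the bare shaft at (328,312), and nothing else has moved. The tray sizes come out right (140 × 210), and the bay centre is about (0.565, 0.113).

```bash
python3 - <<'E'
from turn import *
for y in (-11,20,45,97,-80): print(y,np.round(robot.inverse_kinematics([.565,.113,.10],[180,0,y])))
robot.move_to([.565,.113,.25],[180,0,-11]); robot.line_to([.565,.113,.06],velocity=.15)
robot.pause(.2); print("base",favg(6).round(2)); st("low")
im=vision.grab_frame("wrist"); cv2.imwrite("pics/h_wrist.png",im[:,:,::-1])
im=vision.grab_frame("side"); cv2.imwrite("pics/h_side.png",cv2.resize(im[180:320,190:370,::-1],None,fx=4,fy=4))
E
```

```text
-11 [  -7.   28.   -8.   94.    5.   58. -118.]
20 [ -4.  28. -12.  94.   7.  59. -88.]
45 [ -3.  29. -15.  94.   8.  59. -65.]
97 [  2.  30. -21.  93.  12.  59. -16.]
-80 [ -54.   43.   64.   96.  -41.   69. -150.]
base [-0.26  0.44 -0.54  0.    0.01 -0.02]
low t28.97 p [565.3 113.1  60.5] yaw -11.0 F [ 0.2 -0.  -0.5] M [ 0.07 -0.01 -0.01] gap 0.461
```

View pics/h_wrist.png

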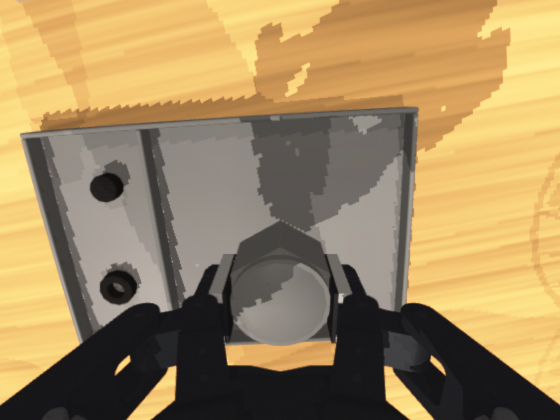

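View pics/h_side.png

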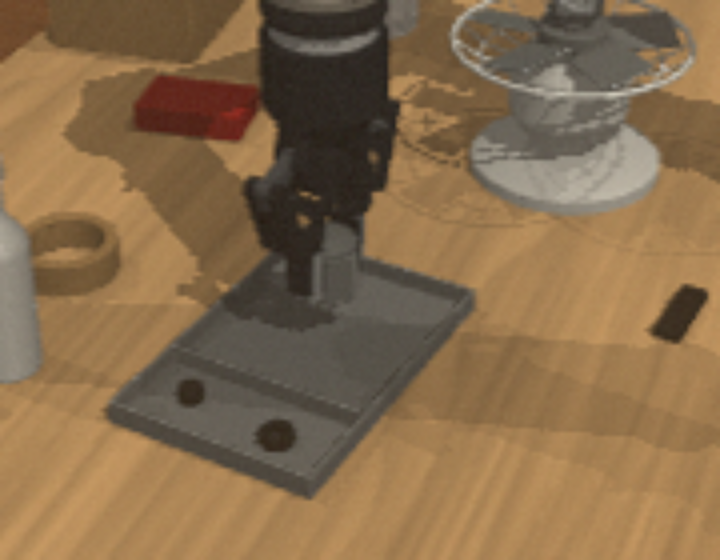

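The nut hangs upright above the middle of the large bay, with the cross wall clear on the left and the jaws lying along the tray. Lowering gently until contact.

```bash
python3 - <<'E'
from turn import *
print(robot.line_to([.565,.113,.033],velocity=.05,f_stop=4))
print(robot.line_to([.565,.113,.019],velocity=.012,f_stop=2)); st("touch"); print(favg(6).round(2))
E
```

```text
False
True
touch t30.49 p [564.9 113.   24.8] yaw -11.0 F [-0.7  1.4  4.7] M [-0.05  0.05 -0.  ] gap 0.457
[-0.11  0.05  5.24 -0.02  0.02 -0.02]
```

```bash
python3 - <<'E'
from turn import *
p=np.array(robot.current_tool_pos()); z=p[2]
for k in range(8):
    z+=.0002; robot.line_to([p[0],p[1],z],velocity=.01); F=favg(4,.01)
    if F[2]<1.2: break
print(k,F.round(1)); 
fingers.gripper_to(.50,force=20); st("rel"); fingers.gripper_to(.66); st("open")
robot.line_to([p[0],p[1],.09],velocity=.05,f_stop=4); st("up")
robot.line_to([p[0],p[1],.22],velocity=.15)
robot.move_to([.47,.05,.28],[180,0,-11]); st("away")
for c in ("wrist","side","top"):
    im=vision.grab_frame(c); cv2.imwrite(f"pics/i_{c}.png",im[:,:,::-1])
    print(c,[(round(d['p'],2),np.round(d['rect'],1)) for d in recognise("nut",c)[:3]])
im=cv2.imread("pics/i_side.png");cv2.imwrite("pics/i_sz.png",cv2.resize(im[150:310,190:400],None,fx=3.6,fy=3.6))
E
```

```text
1 [ 0.6  0.1 -0.4  0.  -0.1 -0. ]
rel t31.43 p [564.6 112.9  25. ] yaw -11.0 F [-0.4 -0.7 -0.3] M [-0.    0.03 -0.05] gap 0.500
open t31.72 p [564.9 113.   25.2] yaw -11.0 F [-0.1 -0.6 -0.9] M [ 0.05  0.   -0.03] gap 0.656
up t33.16 p [564.6 112.9  89.5] yaw -11.0 F [-1.1  0.9  0.5] M [-0.    0.    0.01] gap 0.662
away t34.76 p [469.7  49.9 279.7] yaw -11.0 F [-0.3 -0.5 -0.4] M [-0.   -0.03  0.04] gap 0.660
wrist [(0.72, array([209.9, 103.2,  46. ,  41.4]))]
side [(0.61, array([273.2, 257.4,  18.3,  25. ])), (0.28, array([263.7, 270.3,  93.6,  65.4]))]
top [(0.33, array([245.5, 149.2,  24.8,  26.3]))]
```

View pics/i_sz.png

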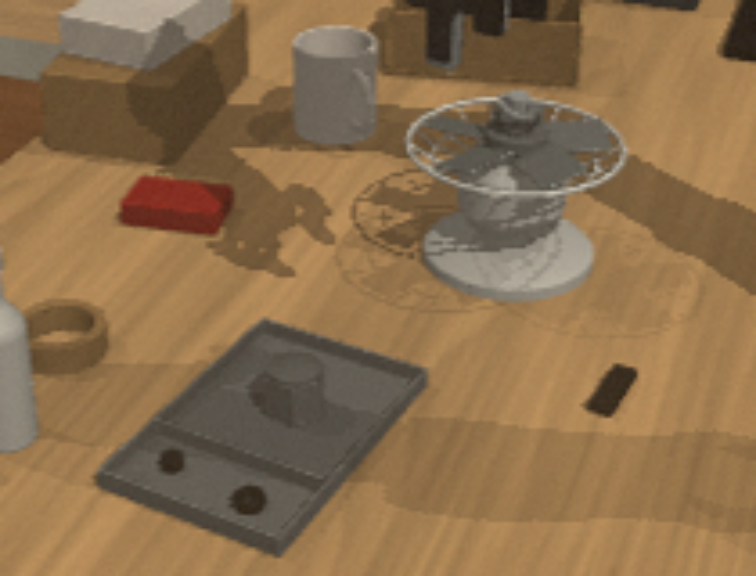

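View pics/i_top.png

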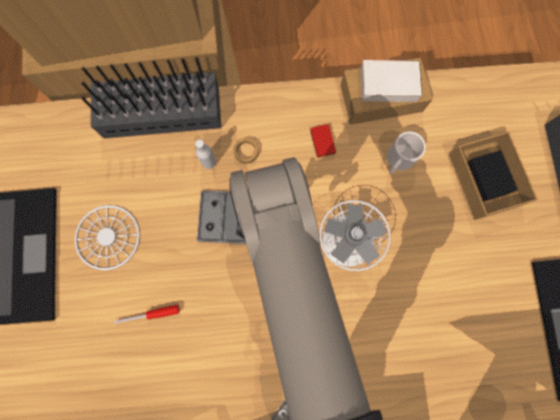

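The nut stands upright, dome up, in the large bay (side zoom about (300,390)). The fan shaft is bare, and the cards, mug, tape, stick, glue, driver and rubber bits are where they were. The gripper is clear, so I'm handing in.

```bash
python3 - <<'E'
from h import *
workorder.close_job(); print(robot.current_time_s())
E
```

```text
the job is handed in; nothing more can be done
the job is handed in; nothing more can be done
```

The nut is off the fan and stands upright, open end down, near the middle of the large tray bay. I handed the job in just after 35 s of the 72 s allowed.

- **Unscrewing:** I gripped the flats at 35 N and turned the nut clockwise 200° in 4° steps. The arm followed its climb, about 13 mm in all. Side forces read while turning stayed under about 1.5 N, and vertical forces within about 1 N.
- **Freeing it:** A light pull then raised it 9 mm with only its own weight showing, so it was free, and I lifted it off.
- **Setting down:** It touched the tray floor at the expected height with about 5 N. I eased that off before opening the fingers, and the gripper came away clear.
- **Last checks:** The final side picture shows the nut upright in the bay and the shaft bare. The other items looked unmoved in the side and top pictures.
- **What disagreed:** The top camera's nut detection was weak (0.33) and wrong because the arm hid the tray, so I relied on the side picture. My tray-centre estimates from the two cameras differed by about 11 mm, which is small against the size of the bay.

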